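Stack the salsa tins in the delivery caddy and clamp them

ROBOT

A 6-joint arm with a two-finger parallel gripper is mounted at the origin on the work surface. World frame = base frame: x ahead of the robot, y to its left, z up, the work surface at z = 0. Lengths are in mm, angles in rad, forces in N, time in s.
With the tool pointing down it reaches from about 325 to 775 mm from the base axis. Payload 5.5 kg.
Tool frame: the origin (TCP) lies at the very end of the fingers, on their centre line; the grasp point (between the pads) lies 19 mm behind it (r.hold_point_z is the distance from the TCP to the grasp point, in mm); z points along the fingers, y is the line along which they close (so a half turn about z gives the same grasp; the last joint's range is limited). The gripper opens to 88 mm and grips with 3 to 60 N. Pads are 20 mm wide; open, the fingers measure 115 mm over their backs; the gripper's body (75 mm by 178 mm) begins 61 mm behind the grasp point.
Start: joints at [1.289, 0.091, 1.231, -0, 1.82, -0.057], TCP at [133.75, 584.916, 222.631] pointing down, gripper open.
Joint ranges: [-2.87, 2.87], [-0.86, 2.18], [0.17, 2.46], [-1.51, 4.65], [0.06, 2.69], [-2.65, 2.65]. Speed limits (rad/s): [2.57, 2.57, 3.01, 3.14, 3.14, 3.14].

INTERFACE

Orientations are given as a unit quaternion [x, y, z, w].
In Python, from rig import read_state, get_image, camera_model, hand_in, r gives the robot as it stands.
- The arm moves only by the tool drive_tool, never from a script. Its argument "moves" is a list of rows, each a list of 7 numbers: the shift along the tool's x, y, z as a fraction of full scale, then the turn, a rotation vector about the tool's x, y, z as a fraction of full scale, then the opening, from 0 (shut) to 1 (fully open). In form: [[x, y, z, ax, ay, az, grip], ...]. A call has 1 to 10 rows; each row shifts and turns the commanded pose from where the row before left it, along the tool's axes as they then stand; what a row does not reach is not made up. Full scale, the value 1, is 150 mm for a shift and pi rad for a turn. A row lasts 1/12 s, in which the tool goes at most 41.7 mm and 7.16 degrees, less where a joint would pass 70% of its speed; a pose out of reach is approached as far as the arm can. A call with a number of a shift or a turn outside -1 to 1 is refused whole. A call with a gripper value outside its range is refused whole. The fingers move at their own pace and stop on an object; "newtons" is the grip in N (left out, the last holds). Time passes only in rows, so rows that do not move let the fingers close. It gives the time, the measured TCP pose, the force, the opening and the grip force at its end, in the units of the state.
- read_state(): the state, without advancing time (a new reading comes with each control period).
- get_image(name): name is "side" or "top" or "wrist"; returns the picture (420x560x3 uint8, red, green, blue); there is no depth.
- camera_model(name): a dict with "fx", "fy", "cx", "cy" (pixels), "R" (3x3) and "t" (3): a world point X has camera coordinates R X + t; the wrist camera has in their place "tool_from_camera" (4x4, takes a point from camera to tool coordinates, whose origin is the TCP and whose axes are the flange's). Camera axes: x right, y down, z forward; pixel columns grow to the right and rows downward; lengths in mm; the calibration is good to about 2 mm. A picture is of the moment at which its call begins: read the wrist's pose just before it. camera_model takes no time and is no camera call.
- hand_in(): hands the job in; it is judged then, once.
The state is a dict: "time": time; "joint_pos": joint angles; "qvel": joint speeds; "effort": joint torques, N m; "ee_pos": TCP position; "ee_rot": TCP orientation; "force": force on the tool from outside, world axes, zero at the start; "wrist_torque": the same for the moment, N m; "gripper_width": finger opening in mm; "gripper_force": force on a finger pad.
Only numpy, scipy, OpenCV 4.12 (cv2) and the standard library are available. Lean on these libraries where they do the work, as an engineer would, in place of code of your own. Each camera call takes 0.05 s, during which the arm holds its last target. There are 200 camera calls.

TASK

Get the delivery caddy ready to go: set the lilac tin squarely on the teal tin that already stands in the caddy, and the orange tin squarely on top of the lilac one. Then pump the orange-barred ratchet trigger, leaving the jaw itself alone, until the white sprung pad has pushed the column against the fence and is pressed roughly halfway into the jaw, never all the way in, or the tins get crushed. Finish while still holding the trigger pulled, with the three tins standing square between pad and fence and the bowl, glass and jar undisturbed.

Things in the scene. Friction and masses are not known exactly. Their poses are not given: they have to be found in the camera images.
- caddy: fixed delivery caddy: pale wooden board 110 mm (x) by 330 mm (y), 12 mm thick, from y = -270 to +60 mm. Origin on its underside (table level) below the tin bay's centre; y is the clamp axis, from trigger to fence; z up. A red jaw block (top 93 mm above the table) with a white pad before it, both 56 mm wide, slides along y between trigger and tins. Trigger between two steel cheeks 97 mm tall
- bay (a point): centre of the tin bay on top of the caddy's board (12 mm above the table), axes as the caddy's; the teal tin starts 6 to 10 mm from it towards the trigger (8 to 12 mm off the fence), and up to 5 mm to a side
- fence: fixed dark steel stop at the +y end of the caddy; origin and axes coincide with the caddy's; its face is at y = +40 mm, looks to -y, is 70 mm wide, top 115 mm above the table
- tin_teal: teal closed tin, 62 mm wide (x), 76 mm long (y), 40 mm tall, 0.07 to 0.13 kg; origin at the centre of its underside; stands loose in the bay with its length along the clamp axis, bottom of the column
- tin_lilac: lilac closed tin, same size as the teal one, loose on the table; origin at the centre of its underside. To be the middle of the column
- tin_orange: orange closed tin, same size, loose on the table; origin at the centre of its underside. To be the top of the column
- jaw (a joint): travel of the red jaw block towards the fence, m, 0 to 0.085, grows as it advances; starts at 0.008 to 0.030. Free pad's face is at caddy y = -0.096 + jaw; it meets the column at about 0.05, pushes it along the board and has it home against the fence at about 0.060. Only the ratchet may drive it; it stays where it was pumped (7.5 N of friction)
- pad (a joint): how far the white sprung pad is pressed back into the jaw, m, 0 (free) to 0.012 (bottomed, yellow pins hidden); spring 700 N/m. Pushing the column home against the fence takes 2 to 4 mm of it
- pad_face (a point): centre of the white pad's front face, 62 mm above the table (pad's top 108 mm); axes as the caddy's
- trigger (a joint): angle of the trigger, rad: 0 released (bar leaning 0.3 rad towards the fence) to 0.6 fully pulled (leaning 0.3 rad away). Pivot at caddy y = -176 mm, 85 mm above the table. Pull the bar away from the fence; a light spring returns it. A pull takes up some slack (0.2 rad at most), then drives the jaw 43 mm per rad: 18 or 24 mm a full stroke; the jaw stays on the return. Takes 6 to 12 N
- grip_bar (a point): centre of the trigger's orange cross bar: a free-turning round sleeve of 14 mm diameter, 84 mm long, along the caddy's x axis, 65 mm above the pivot on the trigger, about 147 to 150 mm above the table; its fork is open 58 mm wide and 33 mm deep below it, so it may be pinched from above along the clamp axis, or pushed
- bowl: small black bowl, 90 mm across, 45 mm tall; bystander; origin at the centre of its underside
- glass_cup: amber glass, 72 mm across, 100 mm tall; bystander; origin at the centre of its underside
- jar: green jar with orange cap, 60 mm across, 85 mm tall; bystander; origin at the centre of its underside
Not all that is in view belongs to the job. Of the things like the tin_lilac, leave any that is blue, purple or yellow; of the rest the larger one is meant.

How it is judged (in metres and radians):
On the way, in this order (a step that is already met when the one before it is completed fails the run):
1. the lilac tin stands squarely on the teal one, let go (horizontal distance between tin_teal and bay below 0.014 m and z of tin_teal in the frame of bay below 0.004 m and angle between each of tin_teal, tin_lilac's own z axis and vertical below 0.05 rad and angle between the y axis of tin_teal and the y axis of caddy, either way round below 0.09 rad and horizontal distance between tin_lilac and tin_teal below 0.01 m and z of tin_lilac in the frame of tin_teal between 0.037 and 0.043 m and angle between the y axis of tin_lilac and the y axis of tin_teal, either way round below 0.09 rad and contact force between the fingers and tin_lilac below 0.2 N and linear speed of tin_lilac below 0.03 m/s), for 0.2 s.
2. the orange tin stands squarely on the lilac one, let go, with the pad not yet on the column (all of step 1 and horizontal distance between tin_orange and tin_lilac below 0.01 m and z of tin_orange in the frame of tin_lilac between 0.037 and 0.043 m and angle between the y axis of tin_orange and the y axis of tin_lilac, either way round below 0.09 rad and angle between tin_orange's own z axis and vertical below 0.05 rad and contact force between the fingers and tin_orange below 0.2 N and linear speed of tin_orange below 0.03 m/s), for 0.2 s.
3. the pad, driven by the trigger, bears on the column (horizontal distance between tin_lilac and tin_teal below 0.01 m and z of tin_lilac in the frame of tin_teal between 0.037 and 0.043 m and angle between the y axis of tin_lilac and the y axis of tin_teal, either way round below 0.09 rad and angle between each of tin_lilac, tin_orange's own z axis and vertical below 0.05 rad and horizontal distance between tin_orange and tin_lilac below 0.01 m and z of tin_orange in the frame of tin_lilac between 0.037 and 0.043 m and angle between the y axis of tin_orange and the y axis of tin_lilac, either way round below 0.09 rad and value of joint pad above 0.0015 m and contact force between pad and anything else above 0.5 N and contact force between the fingers and trigger above 0.5 N), for 0.05 s.
At the end, for the whole second after the job is handed in: Teal, lilac, orange tins upright in the bay in that order, each within 10 mm and 0.09 rad of the one below, untouched; column bears on the fence; pad pressed in 4 to 9.5 of its 12 mm; fingers hold the trigger with over 1.5 N, at least 0.03 rad pulled (all of step 2 and contact force between the fingers and tin_teal below 0.2 N and linear speed of tin_teal below 0.03 m/s and contact force between fence and anything else above 0.3 N and value of joint pad between 0.004 and 0.0095 m and contact force between the fingers and trigger above 1.5 N and value of joint trigger above 0.03 rad); the arm keeps its last pose, push and grip.
It fails at once if the pad was driven (almost) fully in: the tins are crushed (value of joint pad above 0.011 m).
It fails at once if the jaw or pad was pushed by the robot instead of by the trigger (contact force between any of the arm, the fingers and jaw above 4 N).
It fails at once if the bowl, glass or jar was disturbed (moved 30 mm or knocked over) ((distance of bowl from where it was at the start of the episode above 0.03 m or angle between bowl's own z axis and vertical above 0.5 rad) or (distance of glass_cup from where it was at the start of the episode above 0.03 m or angle between glass_cup's own z axis and vertical above 0.5 rad) or (distance of jar from where it was at the start of the episode above 0.03 m or angle between jar's own z axis and vertical above 0.5 rad)).
It also fails if it takes over 72 s, if anything falls off the work surface, if the arm or the gripper's body presses on something with over 40 N, if the wrist force passes 120 N, or if a joint passes its speed limit or range.

## Working session

There is one attempt and no reset: what is moved stays moved. The work goes in short steps, Python scripts to look and compute and a tool call to move; the robot and the scene stay as the last step left them, time stands still between calls to the robot, and variables do not carry over. Pictures are saved under pics/ and viewed, at most 13 in all, crops included, and the job is handed in when it is done.

Besides the shell and the picture viewer there is one more tool, called after "Request:" as name([rows], argument=value, ...), one row to a line, values as JSON. drive_tool: Moves the arm, as the interface text tells. Its arguments: {"type":"object","properties":{"moves":{"type":"array"},"newtons":{"type":"number"}},"required":["moves"]}

```bash
mkdir -p pics; ls; python3 - <<'E'
from rig import *
import cv2,numpy as np
s=read_state();print(s)
for n in("side","top"):
    im=get_image(n);cv2.imwrite(f"pics/{n}0.png",im[...,::-1]);m=camera_model(n);print(n,m)
print(camera_model("wrist"))
E
```

```text
pics
{'time': 0.0, 'joint_pos': array([ 1.28929369e+00,  9.18441898e-02,  1.23186234e+00, -1.44935665e-05,
        1.81982713e+00, -5.67147478e-02]), 'qvel': array([ 0.00096843,  0.00133699, -0.00037053,  0.001612  ,  0.00104513,
        0.00128741]), 'effort': array([-1.09409244e-03, -4.46430373e+01, -4.06455767e+01,  6.96974178e-02,
        2.90678308e-02, -1.05789018e-04]), 'ee_pos': array([133.67054453, 584.60966259, 221.52898284]), 'ee_rot': array([ 1.12159174e-01,  9.93689779e-01, -9.57840885e-04, -1.56414546e-04]), 'force': array([-0.38036958,  0.34816322,  0.0342943 ]), 'wrist_torque': array([-0.03059319, -0.01198528,  0.05459826]), 'gripper_force': 0.0, 'gripper_width': 88.02902644952208}
side {'fx': 497.59614549841217, 'fy': 497.59614549841217, 'cx': 281.4562915499243, 'cy': 198.44980665358582, 'R': array([[ 0.788464  , -0.61507987, -0.00112764],
       [-0.37273807, -0.4763488 , -0.79634047],
       [ 0.48927584,  0.62830611, -0.60484757]]), 't': array([-373.11307641,  333.65223483,  950.56472428])}
top {'fx': 414.3774140115554, 'fy': 414.3774140115554, 'cx': 276.72941094215946, 'cy': 209.96696402433128, 'R': array([[-0.0176068 , -0.99980059,  0.00942187],
       [-0.98861935,  0.01600024, -0.14958532],
       [ 0.14940474, -0.01194836, -0.98870393]]), 't': array([ 85.21378694, 570.38082401, 997.27431124])}
{'fx': 371.1144287482327, 'fy': 371.1144287482327, 'cx': 274.99952417466574, 'cy': 210.729317714051, 'tool_from_camera': array([[-6.11583905e-04, -9.70162351e-01, -2.42455438e-01,
         6.58811269e+01],
       [ 9.99999743e-01, -6.84001767e-04,  2.14509578e-04,
         1.17546731e+00],
       [-3.73949064e-04, -2.42455245e-01,  9.70162520e-01,
        -1.61621342e+02],
       [ 0.00000000e+00,  0.00000000e+00,  0.00000000e+00,
         1.00000000e+00]])}
```

View pics/top0.png

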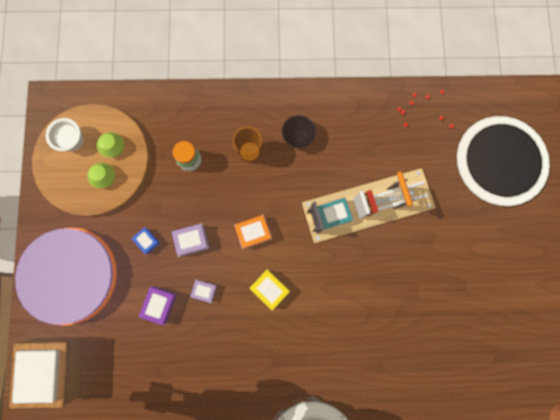

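View pics/side0.png

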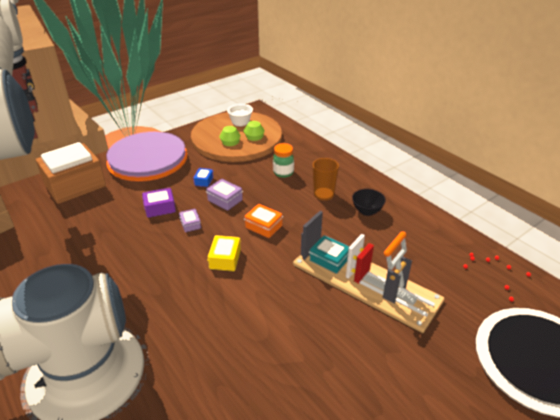

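The top view shows the big lilac tin at (190,240), a smaller lilac decoy at (203,291) and the orange tin at (252,231). The teal tin is at (333,214), the jaw at (370,200) and the trigger bar at (404,188). The side view agrees. Next I'll get coarse positions from both.

```bash
cat > h.py <<'E'
from rig import *
import cv2,numpy as np
from scipy.spatial.transform import Rotation as Ro
def cam(n,s=None):
    m=camera_model(n)
    if n=="wrist":
        T=np.array(m["tool_from_camera"]);Rt=Ro.from_quat(s["ee_rot"]).as_matrix()
        Rw=Rt@T[:3,:3];c=Rt@T[:3,3]+s["ee_pos"];m=dict(m,R=Rw.T,t=-Rw.T@c)
    return m
def ray(m,px):
    px=np.atleast_2d(px).astype(float)
    d=np.c_[(px[:,0]-m["cx"])/m["fx"],(px[:,1]-m["cy"])/m["fy"],np.ones(len(px))]@m["R"]
    return -m["R"].T@m["t"],d
def plane(m,px,z):
    c,d=ray(m,px);return c+d*((z-c[2])/d[:,2])[:,None]
def tri(obs):  # [(m,px)]
    A=np.zeros((3,3));b=np.zeros(3);L=[]
    for m,p in obs:
        c,d=ray(m,p);d=d[0]/np.linalg.norm(d[0]);P=np.eye(3)-np.outer(d,d);A+=P;b+=P@c;L.append((P,c))
    X=np.linalg.solve(A,b);return X,[round(np.linalg.norm(P@(X-c)),1) for P,c in L]
def proj(m,X):
    p=m["R"]@np.asarray(X)+m["t"];return p[0]/p[2]*m["fx"]+m["cx"],p[1]/p[2]*m["fy"]+m["cy"]
def mask(im,h0,h1,s0=80,v0=60,s1=255,v1=255):
    h=cv2.cvtColor(im,cv2.COLOR_RGB2HSV);return cv2.inRange(h,(h0,s0,v0),(h1,s1,v1))
def blobs(mk,a=40):
    cs,_=cv2.findContours(mk,cv2.RETR_EXTERNAL,cv2.CHAIN_APPROX_NONE)
    return sorted([c for c in cs if cv2.contourArea(c)>a],key=cv2.contourArea,reverse=True)
def shot(n,name):
    s=read_state();im=get_image(n);cv2.imwrite(f"pics/{name}.png",im[...,::-1]);return cam(n,s),im,s
E
python3 - <<'E'
from h import *
for n in("top","side"):
    im=cv2.imread(f"pics/{n}0.png")[...,::-1].copy();m=camera_model(n)
    h=cv2.cvtColor(im,cv2.COLOR_RGB2HSV)
    # white labels
    w=cv2.inRange(h,(0,0,170),(179,50,255))
    P={"top":dict(lil=(190,240),ora=(252,231),teal=(333,214)),"side":dict(lil=(226,187),ora=(264,214),teal=(330,250))}[n]
    for k,p in P.items(): print(n,k,h[p[1],p[0]],h[p[1]+ (11 if n=="top" else 15),p[0]])
    for c in blobs(w,60):
        (x,y),sz,a=cv2.minAreaRect(c); print("lab",n,round(x),round(y),np.round(sz),round(a),plane(m,(x,y),40)[0].round())
    for c in blobs(mask(im,5,15,150,120),40):
        (x,y),sz,a=cv2.minAreaRect(c); print("or",n,round(x,1),round(y,1),np.round(sz),round(a),plane(m,(x,y),40)[0].round(),plane(m,(x,y),148)[0].round())
m=camera_model("top")
# caddy corners rough from top
for p in [(303,205),(314,242),(435,207),(424,170)]: print(plane(m,p,12)[0].round())
E
```

```text
top lil [ 21  22 239] [145  47 172]
top ora [ 20  23 240] [ 15 205 244]
top teal [ 20  31 183] [ 83  76 107]
lab top 280 98 [197. 559.] 90 [868.  63.  40.]
lab top 62 276 [94. 93.] 90 [417. 602.  40.]
lab top 503 161 [94. 87.] 45 [ 692. -509.   40.]
lab top 34 376 [41. 54.] 3 [185. 655.  40.]
lab top 63 134 [32. 34.] 90 [779. 622.  40.]
lab top 189 240 [24. 30.] 75 [501. 296.  40.]
lab top 156 306 [16. 23.] 21 [343. 373.  40.]
lab top 202 291 [20. 17.] 15 [376. 261.  40.]
lab top 308 410 [16. 46.] 83 [96. 10. 40.]
lab top 336 212 [16. 20.] 72 [564. -73.  40.]
lab top 270 290 [20. 14.] 45 [376.  97.  40.]
lab top 361 204 [25. 12.] 73 [ 584. -137.   40.]
lab top 252 231 [14. 19.] 70 [520. 137.  40.]
lab top 6 265 [14. 13.] 90 [446. 740.  40.]
lab top 144 240 [14. 11.] 45 [502. 406.  40.]
or top 314.0 267.0 [490. 304.] 0 [428. -14.  40.] [427.  -3. 148.]
or top 130.5 160.5 [35. 85.] 18 [706. 447.  40.] [676. 409. 148.]
or top 550.0 137.0 [86. 18.] 90 [ 753. -639.   40.] [ 717. -562.  148.]
or top 91.7 277.0 [48. 99.] 3 [414. 531.  40.] [414. 484. 148.]
or top 403.7 185.6 [42. 10.] 67 [ 
[... 840 characters left out ...]
[ 609. -282.   40.]
lab side 283 169 [18. 11.] 3 [691. 273.  40.]
lab side 189 216 [11. 12.] 72 [371. 250.  40.]
lab side 411 306 [34.  4.] 27 [ 586. -292.   40.]
lab side 102 289 [31.  4.] 81 [100. 147.  40.]
or side 279.5 260.0 [559. 318.] 0 [454. -17.  40.] [ 387. -105.  148.]
or side 361.7 125.9 [435.  76.] 17 [1051.  312.   40.] [903. 180. 148.]
or side 12.1 394.0 [25. 51.] 1 [-120.    8.   40.] [-110.  -84.  148.]
or side 88.2 103.8 [35. 17.] 42 [ 402. 1025.   40.] [342. 796. 148.]
or side 116.0 136.5 [12. 25.] 63 [387. 745.  40.] [328. 554. 148.]
or side 144.3 128.6 [ 5. 21.] 84 [480. 736.  40.] [409. 547. 148.]
[588.   7.  12.]
[492. -19.  12.]
[ 577. -336.   12.]
[ 676. -314.   12.]
```

Request:
drive_tool([
  [-0.177, -0.083, 0.008, 0, 0, 0, 1],
  [-0.177, -0.083, 0.008, 0, 0, 0, 1],
  [-0.177, -0.083, 0.008, 0, 0, 0, 1],
  [-0.177, -0.083, 0.008, 0, 0, 0, 1],
  [-0.177, -0.083, 0.008, 0, 0, 0, 1],
  [-0.177, -0.083, 0.008, 0, 0, 0, 1],
  [-0.177, -0.083, 0.008, 0, 0, 0, 1],
  [-0.177, -0.083, 0.008, 0, 0, 0, 1],
  [-0.177, -0.083, 0.008, 0, 0, 0, 1],
  [-0.177, -0.083, 0.008, 0, 0, 0, 1],
])

```text
time: 0.93
ee_pos: [365.6, 403.2, 210.1]
ee_rot: [0.112, 0.994, -0.0, -0.0]
force: [-0.3, 0.4, -0.0]
gripper_width: 88.1
gripper_force: 0.0
```

Request:
drive_tool([
  [-0.177, -0.083, 0.008, 0, 0, 0, 1],
  [-0.177, -0.083, 0.008, 0, 0, 0, 1],
  [-0.177, -0.083, 0.008, 0, 0, 0, 1],
  [-0.177, -0.083, 0.008, 0, 0, 0, 1],
  [-0.177, -0.083, 0.008, 0, 0, 0, 1],
  [-0.177, -0.083, 0.008, 0, 0, 0, 1],
  [0, 0, 0, 0, 0, 0.038, 1],
  [0, 0, 0, 0, 0, 0.038, 1],
  [0, 0, 0, 0, 0, 0.038, 1],
  [0, 0, 0, 0, 0, 0.038, 1],
])

```text
time: 1.77
ee_pos: [503.5, 295.6, 202.7]
ee_rot: [0.347, 0.938, -0.0, -0.0]
force: [-1.4, 0.9, -1.1]
gripper_width: 87.7
gripper_force: 0.0
```

Request:
drive_tool([
  [0, 0, 0, 0, 0, 0.038, 1],
  [0, 0, 0, 0, 0, 0.038, 1],
  [0, 0, 0, 0, 0, 0.038, 1],
  [0, 0, 0, 0, 0, 0.038, 1],
  [0, 0, 0, 0, 0, 0.038, 1],
  [0, 0, 0, 0, 0, 0, 1],
])

```text
time: 2.27
ee_pos: [503.3, 295.9, 202.8]
ee_rot: [0.607, 0.795, -0.0, -0.0]
force: [0.5, 0.2, -0.4]
gripper_width: 88.0
gripper_force: 0.0
```

```bash
python3 - <<'E'
from h import *
m,im,s=shot("wrist","w1");print(s["time"],s["ee_pos"],s["ee_rot"],s["joint_pos"])
for X in [(503,297,40),(521,138,40)]: print(proj(m,X))
E
```

```text
2.2667 [503.3001225  295.9359704  202.83358514] [ 6.06566821e-01  7.95032346e-01 -4.67458482e-04 -2.03132583e-04] [ 4.73298094e-01  4.52010620e-02  1.31364558e+00 -3.73645169e-05
  1.78376473e+00  2.05964392e-01]
(np.float64(274.59859536331015), np.float64(194.12870050068392))
(np.float64(249.9627988865245), np.float64(350.09130119228655))
```

View pics/w1.png

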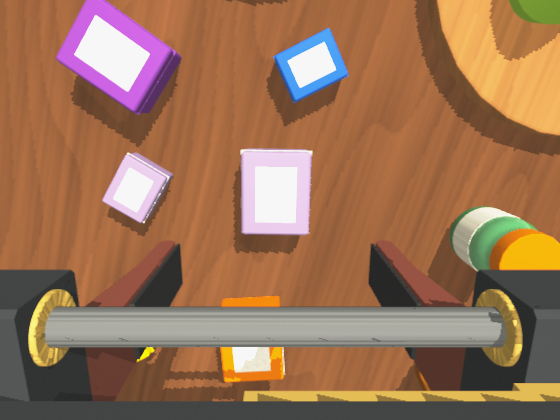

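The wrist view shows the lilac tin centred at (275,192), nearly aligned, with the small lilac decoy to its left at (136,188). The orange tin is partly hidden below.

```bash
cat >> h.py <<'E'
def label(im,p,r=45,lo=(0,0,150),hi=(179,28,255)):
    "white label rect nearest pixel p"
    h=cv2.cvtColor(im,cv2.COLOR_RGB2HSV);w=cv2.inRange(h,lo,hi)
    c=min(blobs(w,30),key=lambda c:np.linalg.norm(np.array(cv2.minAreaRect(c)[0])-p));return cv2.minAreaRect(c)
def yaw(m,rect,z):
    P=plane(m,cv2.boxPoints(rect),z)[:,:2];e=[P[1]-P[0],P[2]-P[1]];l=[np.linalg.norm(v) for v in e]
    v=e[int(l[1]>l[0])];a=np.arctan2(-v[0],v[1]);return (a+np.pi/2)%np.pi-np.pi/2,np.round(l,1)  # yaw of tin: y axis direction
E
python3 - <<'E'
from h import *
im=cv2.imread("pics/w1.png")[...,::-1].copy();s=read_state();m=cam("wrist",s)
r=label(im,(275,192));print(r)
h=cv2.cvtColor(im,cv2.COLOR_RGB2HSV);print(h[192,248],h[192,275],h[150,275],h[152,275])
T,S=camera_model("top"),camera_model("side")
it=cv2.imread("pics/top0.png")[...,::-1].copy();is_=cv2.imread("pics/side0.png")[...,::-1].copy()
rt=label(it,(190,240));rs=label(is_,(225,188));print(rt,rs)
X,e=tri([(m,r[0]),(T,rt[0]),(S,rs[0])]);print("lilac",X,e)
print(yaw(m,r,40))
mk=mask(im,135,160,15,150);c=min(blobs(mk,500),key=lambda c:np.linalg.norm(np.array(cv2.minAreaRect(c)[0])-(275,192)))
R=cv2.minAreaRect(c);print(R,plane(m,R[0],40),yaw(m,R,40),plane(m,r[0],40))
for k,a,b in (("ora",(252,231),(263,214)),("teal",(336,212),(331,248))):
    a,b=label(it,a),label(is_,b);print(k,tri([(T,a[0]),(S,b[0])]),yaw(T,a,40),yaw(S,b,40))
Rt=Ro.from_quat(s["ee_rot"]).as_matrix();print(Rt.round(3), np.arctan2(Rt[1,1],Rt[0,1]))
E
```

```text
((275.2426452636719, 194.4921875), (42.1927490234375, 56.519508361816406), 1.7357046604156494)
[149  32 238] [  0   0 247] [ 30   1 247] [148  42 229]
((188.7941436767578, 239.176513671875), (16.734956741333008, 22.313274383544922), 75.96376037597656) ((223.6000213623047, 187.8000030517578), (19.677396774291992, 10.733125686645508), 26.56505012512207)
lilac [503.24973673 296.03685197  41.94292609] [np.float64(1.2), np.float64(1.6), np.float64(0.9)]
(np.float64(0.22986904677371722), array([51.4, 36.9]))
((275.5, 192.5), (83.0, 69.0), 90.0) [[503.3991611  298.64644685  40.        ]] (np.float64(0.2960546862275679), array([59.8, 75.3])) [[503.66677564 296.84314423  40.        ]]
ora (array([520.40608987, 136.98843775,  43.10553619]), [np.float64(0.5), np.float64(0.5)]) (np.float64(0.30797284275003545), array([44.2, 30.2])) (np.float64(0.3133964245459331), array([35.7, 54.8]))
teal (array([567.42248723, -73.6291361 ,  46.2876626 ]), [np.float64(6.1), np.float64(6.1)]) (np.float64(0.30701569330402556), array([52.3, 39.2])) (np.float64(-1.1538298957396402), array([44.2, 27.1]))
[[-0.27   0.963 -0.001]
 [ 0.963  0.27  -0.   ]
 [-0.    -0.001 -1.   ]] 0.273805767061397
```

Request:
drive_tool([
  [0.006, 0, 0.2, 0, 0, 0, 1],
  [0, 0, 0.25, 0, 0, 0, 1],
  [0, 0, 0.25, 0, 0, 0, 1],
  [0, 0, 0.25, 0, 0, 0, 1],
  [0, 0, 0.2, 0, 0, 0, 1],
  [0, 0, 0.13, 0, 0, 0, 1],
  [0, 0, 0, 0, 0, 0, 0.6],
  [0, 0, 0, 0, 0, 0, 0.6],
  [0, 0, 0, 0, 0, 0, 0.6],
  [0, 0, 0, 0, 0, 0, 0.6],
], newtons=20)

```text
time: 3.15
ee_pos: [504.6, 297.7, 14.2]
ee_rot: [0.604, 0.797, 0.002, 0.001]
force: [-0.7, 0.3, 0.8]
gripper_width: 64.8
gripper_force: 0.1
```

Request:
drive_tool([
  [0, 0, 0, 0, 0, 0, 0.5],
  [0, 0, 0, 0, 0, 0, 0.5],
  [0, 0, 0, 0, 0, 0, 0.5],
  [0, 0, 0, 0, 0, 0, 0.5],
])

```text
time: 3.48
ee_pos: [504.6, 297.6, 14.1]
ee_rot: [0.605, 0.796, 0.002, 0.001]
force: [0.3, -0.5, 5.9]
gripper_width: 61.5
gripper_force: 19.9
```

Request:
drive_tool([
  [0, 0, -0.1, 0, 0, 0, 0.5],
  [0, 0, -0.22, 0, 0, 0, 0.5],
  [0, 0, -0.25, 0, 0, 0, 0.5],
  [0, 0, -0.25, 0, 0, 0, 0.5],
  [0, 0, -0.25, 0, 0, 0, 0.5],
  [0, 0, -0.22, 0, 0, 0, 0.5],
  [0, 0, -0.12, 0, 0, 0, 0.5],
  [-0.1, -0.01, 0, 0, 0, 0, 0.5],
  [-0.2, -0.02, 0, 0, 0, 0, 0.5],
  [-0.2, -0.02, 0, 0, 0, 0, 0.5],
])

```text
time: 4.32
ee_pos: [515.9, 221.6, 221.8]
ee_rot: [0.604, 0.797, -0.001, -0.0]
force: [-0.4, -0.3, -2.2]
gripper_width: 62.0
gripper_force: 19.9
```

Request:
drive_tool([
  [-0.22, -0.02, 0, 0, 0, 0, 0.5],
  [-0.22, -0.02, 0, 0, 0, 0, 0.5],
  [-0.22, -0.02, 0, 0, 0, 0, 0.5],
  [-0.22, -0.02, 0, 0, 0, 0, 0.5],
  [-0.22, -0.02, 0, 0, 0, 0, 0.5],
  [-0.22, -0.02, 0, 0, 0, 0, 0.5],
  [-0.22, -0.02, 0, 0, 0, 0, 0.5],
  [-0.22, -0.02, 0, 0, 0, 0, 0.5],
  [-0.22, -0.02, 0, 0, 0, 0, 0.5],
  [-0.22, -0.02, 0, 0, 0, 0, 0.5],
])

```text
time: 5.15
ee_pos: [574.9, -105.8, 221.1]
ee_rot: [0.605, 0.796, -0.001, -0.001]
force: [-0.1, -1.3, -1.6]
gripper_width: 61.6
gripper_force: 19.9
```

Request:
drive_tool([
  [-0.12, -0.01, 0, 0, 0, 0, 0.5],
  [-0.06, 0, 0, 0, 0, 0, 0.5],
  [0, 0, 0, 0, 0, 0, 0.5],
  [0, 0, 0, 0, 0, 0, 0.5],
])

```text
time: 5.48
ee_pos: [581.1, -129.6, 221.9]
ee_rot: [0.605, 0.796, -0.0, -0.001]
force: [0.5, 0.1, -0.9]
gripper_width: 61.8
gripper_force: 19.9
```

```bash
python3 - <<'E'
from h import *
m,im,s=shot("wrist","w2");print(s["time"],s["ee_pos"],s["ee_rot"],s["joint_pos"])
np.save("w2.npy",[*s["ee_pos"],*s["ee_rot"]])
E
```

```text
5.4833 [ 581.07586701 -129.60460566  221.91241407] [ 6.05049462e-01  7.96187402e-01 -1.03982277e-04 -8.70421183e-04] [-2.76849439e-01  7.98729031e-02  1.24383176e+00  4.54680065e-04
  1.81958490e+00 -5.47877621e-01]
```

View pics/w2.png

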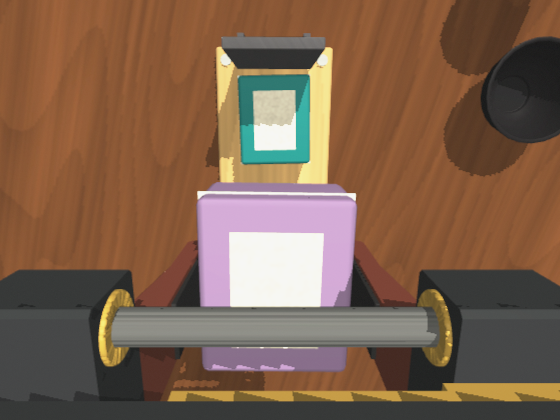

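The wrist view shows the teal tin at (274,118) in front of the fence (row ~45), and the held lilac tin at (276,270) with its label visible. The bowl is at (530,90).

```bash
cat >> h.py <<'E'
def hole(im,mk,p):
    "inner label (hole) and outer rect of coloured blob around p"
    cs,_=cv2.findContours(mk,cv2.RETR_EXTERNAL,cv2.CHAIN_APPROX_NONE)
    c=[c for c in cs if cv2.contourArea(c)>300 and cv2.pointPolygonTest(cv2.convexHull(c),p,False)>0];c=max(c,key=cv2.contourArea)
    f=np.zeros_like(mk);cv2.drawContours(f,[cv2.convexHull(c)],-1,255,-1);f=cv2.erode(f,np.ones((5,5)))
    l=cv2.morphologyEx(f&~mk,cv2.MORPH_OPEN,np.ones((3,3)));b=blobs(l,50)[0]
    return cv2.minAreaRect(cv2.convexHull(b)),cv2.minAreaRect(c)
E
python3 - <<'E'
from h import *
im=cv2.imread("pics/w2.png")[...,::-1].copy();v=np.load("w2.npy");s=dict(ee_pos=v[:3],ee_rot=v[3:]);m=cam("wrist",s)
h=cv2.cvtColor(im,cv2.COLOR_RGB2HSV);print([list(h[y,x]) for x,y in [(245,118),(275,80),(275,158),(275,162),(210,250),(276,190),(222,120),(325,120)]])
mk=mask(im,78,98,100,60);l,o=hole(im,mk,(274.,118.));print(l,o)
for r in (l,o): print("teal",plane(m,r[0],52)[0],yaw(m,r,52))
b=mask(im,15,30,60,150);c=blobs(b[:190],800)[0];r=cv2.minAreaRect(c);print("board",r)
ys=[];xl=[];xr=[]
for y in range(75,180,5):
    x=np.where(b[y,200:350])[0]+200; xl.append(x.min());xr.append(x.max());ys.append(y)
PL=plane(m,np.c_[xl,ys],12);PR=plane(m,np.c_[xr,ys],12)
for P in(PL,PR): k=np.polyfit(P[:,1],P[:,0],1);print("board yaw",-np.arctan(k[0]),np.polyval(k,-66), np.std(P[:,0]-np.polyval(k,P[:,1])))
# held tin
q=mask(im,135,160,15,100); R=Ro.from_quat(s["ee_rot"]).as_matrix()
zt=221.9+26
lab=[(230,233),(323,233)]
for y in (210,240,270,295):
    x=np.where(q[y,190:365])[0]+190;print("held row",y,x.min(),x.max())
w=cv2.inRange(h,(0,0,200),(179,20,255));ww=np.where(w[225:240,230:320].any(0));print("lab top rows",[np.where(w[215:260,x])[0].min()+215 for x in (240,276,315)],[np.where(w[y,205:350])[0][[0,-1]]+205 for y in(245,285)])
for p in [(276,195),(276,233),(276,200)]: print(p,(R.T@(plane(m,p,zt)[0]-s["ee_pos"])).round(1))
print("tool yaw",np.arctan2(R[1,1],R[0,1]))
E
```

```text
[[np.uint8(87), np.uint8(156), np.uint8(119)], [np.uint8(87), np.uint8(154), np.uint8(121)], [np.uint8(87), np.uint8(176), np.uint8(171)], [np.uint8(87), np.uint8(171), np.uint8(127)], [np.uint8(149), np.uint8(50), np.uint8(215)], [np.uint8(148), np.uint8(49), np.uint8(160)], [np.uint8(18), np.uint8(130), np.uint8(179)], [np.uint8(25), np.uint8(103), np.uint8(246)]]
((273.5, 120.0), (60.0, 43.0), 90.0) ((273.5, 119.0), (88.0, 71.0), 90.0)
teal [562.60758645 -66.75866905  52.        ] (np.float64(0.2835179115466291), array([36.6, 50.6]))
teal [562.38318592 -65.94644457  52.        ] (np.float64(0.29260668300744586), array([59.9, 74.2]))
board ((273.4766540527344, 114.56797790527344), (116.1588363647461, 136.15802001953125), 0.5208563208580017)
board yaw 0.2700962293805706 506.3610999141803 0.5562251752215638
board yaw 0.26408689308798317 618.4977816536511 0.2824814882604687
held row 210 197 356
held row 240 198 353
held row 270 199 351
held row 295 200 349
lab top rows [np.int64(232), np.int64(233), np.int64(233)] [array([229, 322]), array([230, 320])]
(276, 195) [ 39.1   0.9 -25.9]
(276, 233) [ 24.3   0.9 -26. ]
(276, 200) [ 37.2   0.9 -25.9]
tool yaw 0.2711405314344871
```

```bash
python3 - <<'E'
from h import *
v=np.load("w2.npy");m=cam("wrist",dict(ee_pos=v[:3],ee_rot=v[3:]))
it=cv2.imread("pics/top0.png")[...,::-1].copy();T=camera_model("top")
mk=mask(it,78,98,70,50);c=max([c for c in blobs(mk,20)if abs(cv2.minAreaRect(c)[0][0]-333)<25],key=cv2.contourArea)
r=cv2.minAreaRect(c);print(r,plane(T,r[0],52),tri([(T,r[0]),(m,(273.5,119))]),proj(T,(562.5,-66.4,52)))
E
```

```text
((335.08648681640625, 212.7810821533203), (22.865175247192383, 28.526330947875977), 72.89727020263672) [[560.87832965 -69.30971554  52.        ]] (array([561.18367019, -67.11668521,  58.50997471]), [np.float64(1.7), np.float64(1.7)]) (np.float64(333.8936787001934), np.float64(212.15468155190092))
```

Request:
drive_tool([
  [0.14, -0.004, 0, 0, 0, 0, 0.5],
  [0.15, -0.005, 0, 0, 0, 0, 0.5],
  [0.146, -0.004, 0, 0, 0, 0, 0.5],
  [0, 0, 0.15, 0, 0, 0, 0.5],
  [0, 0, 0.22, 0, 0, 0, 0.5],
  [0, 0, 0.22, 0, 0, 0, 0.5],
  [0, 0, 0.2, 0, 0, 0, 0.5],
  [0, 0, 0.15, 0, 0, 0, 0.5],
  [0, 0, 0.06, 0, 0, 0, 0.5],
  [0, 0, 0, 0, 0, 0, 0.5],
])

```text
time: 6.37
ee_pos: [560.4, -65.6, 70.2]
ee_rot: [0.604, 0.797, -0.001, -0.002]
force: [-0.1, -0.1, -0.9]
gripper_width: 62.0
gripper_force: 19.9
```

Request:
drive_tool([
  [0, 0, 0, 0, 0, 0, 0.5],
  [0, 0, 0.01, 0, 0, 0, 0.5],
  [0, 0, 0.01, 0, 0, 0, 0.5],
  [0, 0, 0, 0, 0, 0, 0.5],
])

```text
time: 6.7
ee_pos: [562.9, -67.3, 71.4]
ee_rot: [0.605, 0.796, 0.001, 0.001]
force: [0.1, -0.2, -1.3]
gripper_width: 62.2
gripper_force: 19.9
```

Request:
drive_tool([
  [0, 0, 0.01, 0, 0, 0, 0.5],
  [0, 0, 0.01, 0, 0, 0, 0.5],
  [0, 0, 0, 0, 0, 0, 0.5],
])

```text
time: 6.95
ee_pos: [562.0, -67.3, 66.8]
ee_rot: [0.605, 0.796, -0.0, -0.0]
force: [0.8, -0.4, -1.1]
gripper_width: 61.8
gripper_force: 19.9
```

Request:
drive_tool([
  [0, 0, 0.01, 0, 0, 0, 0.5],
  [0, 0, 0, 0, 0, 0, 0.5],
])

```text
time: 7.12
ee_pos: [562.3, -67.4, 66.2]
ee_rot: [0.605, 0.796, 0.0, 0.0]
force: [-1.7, -0.6, 2.8]
gripper_width: 62.1
gripper_force: 19.9
```

Request:
drive_tool([
  [0, 0, 0.007, 0, 0, 0, 0.5],
  [0, 0, 0, 0, 0, 0, 0.5],
])

```text
time: 7.28
ee_pos: [562.4, -67.3, 66.2]
ee_rot: [0.605, 0.796, 0.0, 0.001]
force: [-3.2, 0.5, 7.4]
gripper_width: 61.9
gripper_force: 19.9
```

Request:
drive_tool([
  [0, 0, 0, 0, 0, 0, 0.9],
  [0, 0, 0, 0, 0, 0, 0.9],
  [0, 0, 0, 0, 0, 0, 0.9],
  [0, 0, 0, 0, 0, 0, 0.9],
  [0, 0, -0.1, 0, 0, 0, 0.9],
  [0, 0, -0.2, 0, 0, 0, 0.9],
  [0, 0, -0.22, 0, 0, 0, 0.9],
  [0, 0, -0.22, 0, 0, 0, 0.9],
  [0, 0, -0.17, 0, 0, 0, 0.9],
  [0.1, 0.006, 0, 0, 0, 0, 1],
])

```text
time: 8.12
ee_pos: [561.1, -54.4, 207.7]
ee_rot: [0.606, 0.796, 0.002, 0.005]
force: [1.5, -0.6, 0.8]
gripper_width: 82.8
gripper_force: 0.0
```

Request:
drive_tool([
  [0.2, 0.014, 0, 0, 0, 0, 1],
  [0.2, 0.014, 0, 0, 0, 0, 1],
  [0.2, 0.014, 0, 0, 0, 0, 1],
  [0.2, 0.014, 0, 0, 0, 0, 1],
  [0.2, 0.014, 0, 0, 0, 0, 1],
  [0.2, 0.014, 0, 0, 0, 0, 1],
  [0.08, 0, 0, 0, 0, 0, 1],
  [0, 0, 0, 0, 0, 0, 1],
  [0, 0, 0, 0, 0, 0, 1],
])

```text
time: 8.87
ee_pos: [519.5, 135.7, 200.3]
ee_rot: [0.604, 0.797, -0.001, 0.0]
force: [0.7, 0.2, 0.4]
gripper_width: 88.0
gripper_force: 0.0
```

```bash
python3 - <<'E'
from h import *
m,im,s=shot("wrist","w3");print(s["time"],s["ee_pos"],s["gripper_width"])
p=proj(m,(520.5,137,40));print(p)
mk=mask(im,3,18,140,120);l,o=hole(im,mk,p);print(l,o)
it=cv2.imread("pics/top0.png")[...,::-1].copy();a=label(it,(252,231));T=camera_model("top")
for r in(l,o):print(plane(m,r[0],40),yaw(m,r,40),tri([(m,r[0]),(T,a[0])]))
R=Ro.from_quat(s["ee_rot"]).as_matrix();print("tool yaw",np.arctan2(R[1,1],R[0,1]),"tool shift",R.T@(plane(m,o[0],40)[0]-s["ee_pos"]))
a=im;b=cv2.cvtColor(get_image("top"),cv2.COLOR_RGB2BGR);S=get_image("side")[...,::-1]
cv2.imwrite("pics/c1.png",np.hstack([a[...,::-1][:,:,:],cv2.resize(b[130:270,270:456],(400,300),interpolation=2)[0:1].repeat(420,0)*0]) if 0 else np.hstack([cv2.resize(a[...,::-1],(400,300)),cv2.resize(S[180:330,270:470],(400,300))]))
E
```

```text
8.8667 [519.45439039 135.71306311 200.33085209] 88.0410735937752
(np.float64(276.0858577868105), np.float64(194.77348200913488))
((119.71481323242188, 196.1119384765625), (93.37081146240234, 96.25485229492188), 57.2647705078125) ((279.5, 152.5), (305.0, 559.0), 90.0)
[[387.43018239  98.56695337  40.        ]] (np.float64(-0.7622353513191774), array([87.5, 78.9])) (array([481.72964047, 147.34785799, 259.58036925]), [np.float64(26.2), np.float64(26.2)])
[[513.32778057 173.51154755  40.        ]] (np.float64(-1.2987265894101128), array([437.6, 267.2])) (array([ 530.27172617,  151.86268389, -158.50875815]), [np.float64(11.2), np.float64(11.2)])
tool yaw 0.2728930581786658 tool shift [ 38.16550343   4.40189885 160.30053194]
```

View pics/c1.png

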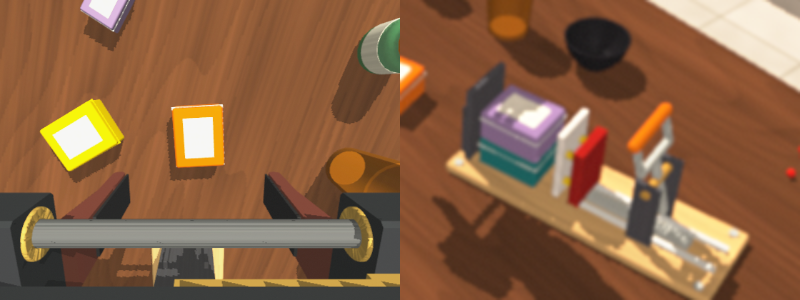

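The lilac tin stands squarely on the teal one. In the wrist view the orange tin is at about (278,192), turned a couple of degrees.

```bash
python3 - <<'E'
from h import *
im=cv2.imread("pics/w3.png")[...,::-1].copy();s=read_state();m=cam("wrist",s)
l=label(im,(278,194));mk=mask(im,8,20,190,180)
c=[c for c in blobs(mk,500) if abs(cv2.minAreaRect(c)[0][0]-278)<20 and 150<cv2.minAreaRect(c)[0][1]<230][0];o=cv2.minAreaRect(c);print(l,o)
it=cv2.imread("pics/top0.png")[...,::-1].copy();a=label(it,(252,231));T=camera_model("top")
R=Ro.from_quat(s["ee_rot"]).as_matrix()
for r in(l,o):print(plane(m,r[0],40),yaw(m,r,40),tri([(m,r[0]),(T,a[0])]),R.T@(plane(m,r[0],40)[0]-s["ee_pos"]))
E
```

```text
((277.7817687988281, 192.35360717773438), (55.13421630859375, 41.25868606567383), 86.98721313476562) ((277.4425048828125, 191.05471801757812), (83.14747619628906, 71.16349792480469), 87.0390625)
[[521.88555445 138.21991497  40.        ]] (np.float64(0.3362375689561454), array([35.8, 49.6])) (array([521.45080313, 137.50300772,  35.50571857]), [np.float64(0.7), np.float64(0.7)]) [  3.19227887   2.96616256 160.62833283]
[[521.28381794 139.26568537  40.        ]] (np.float64(0.34491649243427824), array([61.2, 74.7])) (array([521.45955752, 137.7553018 ,  31.5411007 ]), [np.float64(0.3), np.float64(0.3)]) [  4.36064233   2.66508256 160.62784843]
```

Request:
drive_tool([
  [0.02, 0.013, 0.1, 0, 0, -0.0207, 1],
  [0, 0, 0.22, 0, 0, 0, 1],
  [0, 0, 0.22, 0, 0, 0, 1],
  [0, 0, 0.22, 0, 0, 0, 1],
  [0, 0, 0.22, 0, 0, 0, 1],
  [0, 0, 0.18, 0, 0, 0, 1],
  [0, 0, 0.11, 0, 0, 0, 1],
  [0, 0, 0, 0, 0, 0, 0.6],
  [0, 0, 0, 0, 0, 0, 0.6],
  [0, 0, 0, 0, 0, 0, 0.5],
])

```text
time: 9.85
ee_pos: [521.8, 138.6, 12.1]
ee_rot: [0.579, 0.815, 0.001, 0.001]
force: [0.5, -0.2, -0.6]
gripper_width: 71.6
gripper_force: 0.0
```

Request:
drive_tool([
  [0, 0, 0, 0, 0, 0, 0.5],
  [0, 0, 0, 0, 0, 0, 0.5],
  [0, 0, 0, 0, 0, 0, 0.5],
  [0, 0, 0, 0, 0, 0, 0.5],
  [0, 0, 0, 0, 0, 0, 0.5],
])

```text
time: 10.27
ee_pos: [522.1, 139.1, 12.6]
ee_rot: [0.579, 0.816, 0.001, 0.002]
force: [0.1, -1.5, 6.7]
gripper_width: 62.0
gripper_force: 20.0
```

Request:
drive_tool([
  [0, 0, -0.1, 0, 0, 0, 0.5],
  [0, 0, -0.24, 0, 0, 0, 0.5],
  [0, 0, -0.26, 0, 0, 0.0207, 0.5],
  [0, 0, -0.26, 0, 0, 0, 0.5],
  [0, 0, -0.25, 0, 0, 0, 0.5],
  [0, 0, -0.22, 0, 0, 0, 0.5],
  [0, 0, -0.12, 0, 0, 0, 0.5],
  [-0.1, -0.006, 0, 0, 0, 0, 0.5],
  [-0.2, -0.013, 0, 0, 0, 0, 0.5],
  [-0.22, -0.013, 0, 0, 0, 0, 0.5],
])

```text
time: 11.1
ee_pos: [537.1, 63.2, 228.9]
ee_rot: [0.604, 0.797, 0.001, 0.001]
force: [1.5, 0.7, -1.2]
gripper_width: 61.6
gripper_force: 20.0
```

Request:
drive_tool([
  [-0.22, -0.013, 0, 0, 0, 0, 0.5],
  [-0.22, -0.013, 0, 0, 0, 0, 0.5],
  [-0.22, -0.013, 0, 0, 0, 0, 0.5],
  [-0.22, -0.013, 0, 0, 0, 0, 0.5],
  [-0.22, -0.013, 0, 0, 0, 0, 0.5],
  [-0.12, -0.013, 0, 0, 0, 0, 0.5],
  [-0.05, 0, 0, 0, 0, 0, 0.5],
  [0, 0, 0, 0, 0, 0, 0.5],
  [0, 0, 0, 0, 0, 0, 0.5],
])

```text
time: 11.85
ee_pos: [576.8, -123.2, 227.9]
ee_rot: [0.605, 0.796, 0.0, -0.0]
force: [-0.0, 0.7, 0.5]
gripper_width: 62.1
gripper_force: 20.0
```

```bash
python3 - <<'E'
from h import *
m,im,s=shot("wrist","w4");print(s["time"],s["ee_pos"],s["gripper_width"])
R=Ro.from_quat(s["ee_rot"]).as_matrix();print("tool yaw",np.arctan2(R[1,1],R[0,1]))
p=proj(m,(562.4,-67.3,92));print(p)
mk=mask(im,130,165,15,60);cs=[c for c in blobs(mk,400) if cv2.pointPolygonTest(cv2.convexHull(c),p,False)>0]
o=cv2.minAreaRect(np.vstack(cs));print(o,plane(m,o[0],92),yaw(m,o,92),R.T@(plane(m,o[0],92)[0]-s["ee_pos"]))
h=cv2.cvtColor(im,cv2.COLOR_RGB2HSV);w=cv2.inRange(h,(0,0,200),(179,25,255))
l=np.where(w[200:300,276])[0]+200;print("held label rows",l[:3],l[-2:])
zt=s["ee_pos"][2]+27.5
for y in (l[0],): print((R.T@(plane(m,(276,float(y)),zt)[0]-s["ee_pos"])).round(1))
E
```

```text
11.85 [ 576.78890239 -123.16115782  227.89820768] 62.05188647128946
tool yaw 0.2717161126804013
(np.float64(275.72950791449915), np.float64(130.34438665682353))
((277.0, 129.49998474121094), (77.99998474121094, 96.99998474121094), 0.0) [[563.18563773 -66.41013295  92.        ]] (np.float64(0.247028479945123), array([74.4, 59.3])) [ 58.21666589   2.11205281 135.94267   ]
held label rows [233 234 235] [298 299]
[ 24.7   0.9 -27.5]
```

View pics/w4.png

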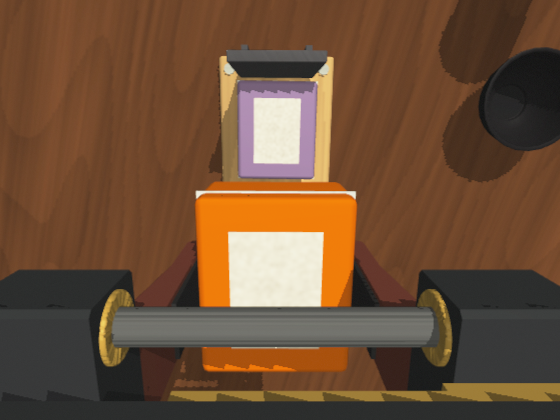

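The wrist view shows the lilac tin centred at (277,129) on the column, and the orange tin held squarely at (276,280).

Request:
drive_tool([
  [0.12, 0.003, 0, 0, 0, 0, 0.5],
  [0.14, 0.003, 0, 0, 0, 0, 0.5],
  [0.127, 0.002, 0, 0, 0, 0, 0.5],
  [0, 0, 0.1, 0, 0, 0, 0.5],
  [0, 0, 0.2, 0, 0, 0, 0.5],
  [0, 0, 0.2, 0, 0, 0, 0.5],
  [0, 0, 0.16, 0, 0, 0, 0.5],
  [0, 0, 0.09, 0, 0, 0, 0.5],
  [0, 0, 0.03, 0, 0, 0, 0.5],
  [0, 0, 0, 0, 0, 0, 0.5],
])

```text
time: 12.73
ee_pos: [561.9, -66.7, 110.3]
ee_rot: [0.604, 0.797, -0.0, -0.001]
force: [1.0, -0.1, -0.4]
gripper_width: 61.7
gripper_force: 20.0
```

Request:
drive_tool([
  [0, 0, 0, 0, 0, 0, 0.5],
  [0, 0, 0.01, 0, 0, 0, 0.5],
  [0, 0, 0, 0, 0, 0, 0.5],
])

```text
time: 12.98
ee_pos: [563.2, -67.7, 111.2]
ee_rot: [0.605, 0.796, 0.001, 0.001]
force: [0.8, 0.3, -2.1]
gripper_width: 61.8
gripper_force: 20.0
```

Request:
drive_tool([
  [0, 0, 0.01, 0, 0, 0, 0.5],
  [0, 0, 0.01, 0, 0, 0, 0.5],
  [0, 0, 0, 0, 0, 0, 0.5],
])

```text
time: 13.23
ee_pos: [562.4, -67.7, 106.3]
ee_rot: [0.605, 0.796, 0.0, 0.0]
force: [0.1, 0.7, -0.8]
gripper_width: 62.0
gripper_force: 20.0
```

Request:
drive_tool([
  [0, 0, 0.01, 0, 0, 0, 0.5],
  [0, 0, 0, 0, 0, 0, 0.5],
  [0, 0, 0, 0, 0, 0, 0.5],
])

```text
time: 13.48
ee_pos: [562.3, -67.7, 104.8]
ee_rot: [0.605, 0.796, -0.0, -0.0]
force: [-0.5, -0.6, -0.5]
gripper_width: 62.2
gripper_force: 20.0
```

Request:
drive_tool([
  [0, 0, 0.007, 0, 0, 0, 0.5],
  [0, 0, 0, 0, 0, 0, 0.5],
  [0, 0, 0, 0, 0, 0, 0.5],
])

```text
time: 13.73
ee_pos: [562.5, -67.6, 104.7]
ee_rot: [0.605, 0.796, 0.0, 0.0]
force: [-1.4, -0.2, 5.6]
gripper_width: 61.7
gripper_force: 20.0
```

Request:
drive_tool([
  [0, 0, 0, 0, 0, 0, 0.9],
  [0, 0, 0, 0, 0, 0, 0.9],
  [0, 0, 0, 0, 0, 0, 0.9],
  [0, 0, 0, 0, 0, 0, 0.9],
  [0, 0, -0.1, 0, 0, 0, 0.9],
  [0, 0, -0.2, 0, 0, 0, 0.9],
  [0, 0, -0.22, 0, 0, 0, 0.9],
  [0, 0, -0.22, 0, 0, 0, 0.9],
  [0, 0, -0.1, 0, 0, 0, 0.9],
  [-0.1, 0, 0, 0, 0, 0, 0.9],
])

```text
time: 14.57
ee_pos: [567.8, -81.0, 235.5]
ee_rot: [0.604, 0.797, 0.002, 0.004]
force: [0.1, -1.1, 0.9]
gripper_width: 79.0
gripper_force: 0.0
```

Request:
drive_tool([
  [-0.2, 0, 0, 0, 0, 0, 0.9],
  [-0.22, 0, 0, 0, 0, 0, 0.9],
  [-0.22, 0, 0, 0, 0, 0, 0.9],
  [-0.2, 0, 0, 0, 0, 0, 0.9],
  [-0.045, 0, 0, 0, 0, 0, 0.9],
  [0, 0, 0, 0, 0, 0.0385, 0.9],
  [0, 0, 0, 0, 0, 0.0385, 0.9],
  [0, 0, 0, 0, 0, 0.0385, 0.9],
  [0, 0, 0, 0, 0, 0.0385, 0.9],
  [0, 0, 0, 0, 0, 0.0385, 0.9],
])

```text
time: 15.4
ee_pos: [601.6, -210.3, 227.6]
ee_rot: [0.816, 0.578, -0.001, -0.001]
force: [0.1, -0.8, -1.2]
gripper_width: 79.2
gripper_force: 0.0
```

Request:
drive_tool([
  [0, 0, 0, 0, 0, 0.0385, 0.9],
  [0, 0, 0, 0, 0, 0.0385, 0.9],
  [0, 0, 0, 0, 0, 0.0385, 0.9],
  [0, 0, 0, 0, 0, 0.0385, 0.9],
  [0, 0, 0, 0, 0, 0.0385, 0.9],
  [0, 0, 0, 0, 0, 0.0385, 0.9],
  [0, 0, 0, 0, 0, 0.0385, 0.9],
  [0, 0, 0, 0, 0, 0.038, 0.9],
  [0, 0, 0, 0, 0, 0, 0.9],
  [0, 0, 0, 0, 0, 0, 0.9],
])

```text
time: 16.23
ee_pos: [601.7, -210.1, 228.3]
ee_rot: [0.991, 0.137, -0.001, -0.001]
force: [0.3, 0.1, 0.2]
gripper_width: 79.6
gripper_force: 0.0
```

```bash
python3 - <<'E'
from h import *
m,im,s=shot("wrist","w5");print(s["time"],s["ee_pos"],s["ee_rot"],s["gripper_width"],s["joint_pos"])
R=Ro.from_quat(s["ee_rot"]).as_matrix();print("tool yaw",np.arctan2(R[1,1],R[0,1]))
np.save("w5.npy",[*s["ee_pos"],*s["ee_rot"]])
print(proj(m,(602,-210,148)))
S=get_image("side")[...,::-1];T=get_image("top")[...,::-1];cv2.imwrite("pics/s5.png",S);cv2.imwrite("pics/t5.png",T)
cv2.imwrite("pics/c5.png",np.hstack([cv2.resize(im[...,::-1],(480,360)),cv2.resize(S[190:310,290:390],(300,360))]))
E
```

```text
16.2333 [ 601.69976886 -210.07249235  228.26344449] [ 9.90552729e-01  1.37128347e-01 -9.02785241e-04 -5.40209556e-04] 79.56673664877383 [-3.89289386e-01  1.97133486e-01  1.10465007e+00  2.70294841e-05
  1.84191308e+00  9.06390420e-01]
tool yaw -1.2956736761476462
(np.float64(276.918006058351), np.float64(218.60586334854017))
```

View pics/c5.png

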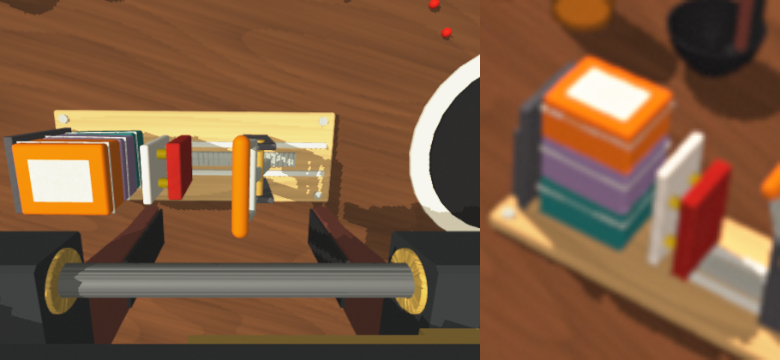

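The wrist view shows the full column standing square at left. The pad is at (172,200), the red jaw at (209,195) and the bar at (280,217). The side crop confirms the stacking.

```bash
cat >> h.py <<'E'
UY=np.array([-np.sin(.269),np.cos(.269),0]);UX=np.array([np.cos(.269),np.sin(.269),0])
def cy(X,o=np.array([560.,-59,0])): d=X-o;return d@UX,d@UY
E
python3 - <<'E'
from h import *
v=np.load("w5.npy");m=cam("wrist",dict(ee_pos=v[:3],ee_rot=v[3:]));R=Ro.from_quat(v[3:]).as_matrix()
def orange(n,p,lo):
    im=cv2.imread(f"pics/{n}.png")[...,::-1].copy();mk=mask(im,5,18,lo,150)
    c=min(blobs(mk,50),key=lambda c:np.linalg.norm(np.array(cv2.minAreaRect(c)[0])-p));return cv2.minAreaRect(c)
a=orange("w5",(280,217),200);b=orange("top0",(404,186),170);c=orange("side0",(396,245),170);print(a,b,c)
M=[(m,a[0]),(camera_model("top"),b[0]),(camera_model("side"),c[0])]
for k in(M,M[:2],[M[0],M[2]]):
    X,e=tri(k);print(X.round(1),e,cy(X),"tool",(R.T@(X-v[:3])).round(1))
print(plane(m,a[0],147),R.T@(plane(m,a[0],147)[0]-v[:3]))
im=cv2.imread("pics/w5.png")[...,::-1].copy()
red=blobs(mask(im,0,6,180,80)|mask(im,172,179,180,80),200)[0];print("red",cv2.boundingRect(red))
h=cv2.cvtColor(im,cv2.COLOR_RGB2HSV)
for y in (175,185,195,205,215): print(y,"".join("W" if q[1]<40 and q[2]>130 else "R" if (q[0]<7 or q[0]>172) and q[1]>170 else "." for q in h[y,150:240]))
E
```

```text
((280.1441955566406, 217.4939727783203), (19.69208526611328, 119.10153198242188), 0.9710219502449036) ((404.1500244140625, 187.94998168945312), (36.049957275390625, 6.008327484130859), 71.56504821777344) ((394.5573425292969, 243.13111877441406), (8.706507682800293, 32.00922393798828), 39.80556869506836)
[ 602.5 -212.7  148.7] [np.float64(1.3), np.float64(1.5), np.float64(0.4)] (np.float64(0.0994587079119853), np.float64(-159.4317426444535)) tool [ 0.2  2.8 79.5]
[ 602.5 -213.1  147.3] [np.float64(1.3), np.float64(1.3)] (np.float64(-0.001260932064269582), np.float64(-159.86702868472707)) tool [ 0.1  3.3 80.9]
[ 603.3 -211.8  147.9] [np.float64(0.1), np.float64(0.1)] (np.float64(1.0962950021753173), np.float64(-158.8162010562636)) tool [ 1.2  2.2 80.3]
[[ 603.08018267 -211.96918347  147.        ]] [ 0.94652969  2.30745785 81.25903095]
red (194, 158, 30, 75)
175 .............WWWWWWWWWWW....................RRRRRRRRRRRRRRRRRRRRRRRRRRRRR.................
185 ..............WWWWWWWWWWW...................RRRRRRRRRRRRRRRRRRRRRRRRRRRRR..WWWWWWWWWWWWWWW
195 ..............WWWWWWWWWWW....................RRRRRRRRRRRRRRRRRRRRRRRRRRRR.................
205 ...............WWWWWWWWWWW....................RRRRRRRRRRRRRRRRRRRRRRRRRRRR................
215 ..............W.WWWWWWWWWW....................RRRRRRRRRRRRRRRRRRRRRRRRR...................
```

Request:
drive_tool([
  [0.004, 0.013, 0.1, 0, 0, 0, 0.7],
  [0, 0, 0.18, 0, 0, 0, 0.5],
  [0, 0, 0.18, 0, 0, 0, 0.5],
  [0, 0, 0.13, 0, 0, 0, 0.5],
  [0, 0, 0.07, 0, 0, 0, 0.5],
  [0, 0, 0, 0, 0, 0, 0.3],
  [0, 0, 0, 0, 0, 0, 0],
  [0, 0, 0, 0, 0, 0, 0],
  [0, 0, 0, 0, 0, 0, 0],
  [0, 0, 0, 0, 0, 0, 0],
], newtons=40)

```text
time: 17.22
ee_pos: [603.9, -212.0, 132.8]
ee_rot: [0.991, 0.135, 0.001, 0.001]
force: [-0.1, -1.3, 0.2]
gripper_width: 15.5
gripper_force: 0.6
```

Request:
drive_tool([
  [0, 0, 0, 0, 0, 0, 0],
  [0, 0, 0, 0, 0, 0, 0],
  [0, 0, 0, 0, 0, 0, 0],
  [0, 0, 0, 0, 0, 0, 0],
  [0, 0, 0, 0, 0, 0, 0],
  [0, 0, 0, 0, 0, 0, 0],
])

```text
time: 17.72
ee_pos: [603.9, -212.2, 132.6]
ee_rot: [0.991, 0.135, 0.001, 0.001]
force: [1.5, -1.4, 6.0]
gripper_width: 13.0
gripper_force: 40.0
```

```bash
python3 - <<'E'
from h import *
m,im,s=shot("wrist","w6");print(s["time"],s["ee_pos"],s["gripper_width"],s["gripper_force"],s["force"])
print(cy(s["ee_pos"]))
E
```

```text
17.7167 [ 603.87019041 -212.19895649  132.55418397] 12.966193370311707 39.996020793914795 [ 1.5470214  -1.42716553  6.02884231]
(np.float64(1.5771844910183717), np.float64(-159.34875702014912))
```

View pics/w6.png

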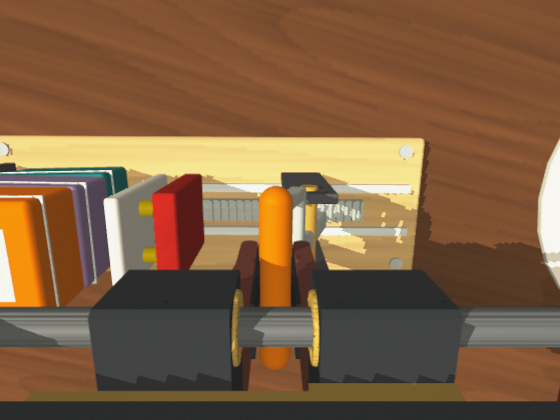

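The wrist view shows the bar pinched at (275,270). The leftmost red edge of the jaw top is at column ~157 and the pad's front top edge at column ~108, both clear to track.

```bash
cat >> h.py <<'E'
def jaw(name):
    m,im,s=shot("wrist",name);h=cv2.cvtColor(im,cv2.COLOR_RGB2HSV).astype(int)
    out=[]
    for y in range(205,262,4):
        q=h[y];red=((q[:,0]<7)|(q[:,0]>172))&(q[:,1]>170);red[250:]=0
        r=[x for x in np.where(red)[0] if red[x:x+5].all()]
        if not r: continue
        r=r[0];w=(q[:,1]<45)&(q[:,2]>110);i=r-1
        while i>0 and not w[i]: i-=1   # gap with pins/board
        j=i
        while j>0 and w[j]: j-=1
        out.append((y,r,i,j+1))
    o=np.array(out);e=lambda k,z:np.median([cy(plane(m,(o[n,k],o[n,0]),z)[0])[1] for n in range(len(o))])
    yr,yp=e(1,93),e(3,108);print(name,"t",s["time"].__round__(2),"jaw front",yr.round(1),"pad face",yp.round(1),"gap",(yp-yr).round(1),"tcp cy",np.round(cy(s["ee_pos"]),1),s["ee_pos"][2].round(1),"F",s["force"].round(1),"px",np.median(o[:,1:],0))
    return o
E
python3 - <<'E'
from h import *
print(jaw("w7").tolist())
E
```

```text
w7 t 17.77 jaw front -90.3 pad face -69.8 gap 20.5 tcp cy [   1.5 -159.4] 132.5 F [ 1.1 -1.5  6.3] px [155. 151. 107.]
[[205, 153, 137, 103], [209, 153, 137, 104], [213, 154, 138, 104], [217, 154, 151, 146], [221, 154, 152, 105], [225, 154, 152, 106], [229, 155, 153, 106], [233, 155, 153, 106], [237, 155, 153, 107], [241, 155, 153, 107], [245, 156, 154, 108], [249, 156, 142, 108], [253, 157, 141, 109], [257, 157, 141, 109], [261, 157, 142, 109]]
```

Request:
drive_tool([
  [0, 0.026, -0.007, 0, 0, 0, 0],
  [0, 0.026, -0.0055, 0, 0, 0, 0],
  [0, 0.026, -0.004, 0, 0, 0, 0],
  [0, 0.026, -0.0023, 0, 0, 0, 0],
  [0, 0.026, -0.0008, 0, 0, 0, 0],
  [0, 0.026, 0.0008, 0, 0, 0, 0],
  [0, 0.026, 0.0023, 0, 0, 0, 0],
  [0, 0.026, 0.004, 0, 0, 0, 0],
  [0, 0.026, 0.0055, 0, 0, 0, 0],
  [0, 0.006, 0.0015, 0, 0, 0, 0],
])

```text
time: 18.65
ee_pos: [613.1, -245.8, 133.6]
ee_rot: [0.991, 0.136, 0.001, -0.0]
force: [-1.8, 3.6, 8.5]
gripper_width: 13.0
gripper_force: 40.0
```

Request:
drive_tool([
  [0, 0, 0, 0, 0, 0, 0],
  [0, 0, 0, 0, 0, 0, 0],
])

```text
time: 18.82
ee_pos: [613.0, -245.7, 133.6]
ee_rot: [0.991, 0.136, 0.001, -0.0]
force: [-2.0, 2.7, 8.8]
gripper_width: 13.4
gripper_force: 40.0
```

```bash
python3 - <<'E'
from h import *
print(jaw("w8").tolist()[::4],read_state()["gripper_width"])
E
```

```text
w8 t 18.82 jaw front -71.6 pad face -51.8 gap 19.8 tcp cy [   1.5 -194.1] 133.6 F [-2.   2.7  8.8] px [62. 58.  8.]
[[205, 59, 48, 3], [221, 61, 58, 6], [237, 63, 60, 9], [253, 65, 55, 12]] 13.367329740080658
```

Request:
drive_tool([
  [0, -0.026, -0.0055, 0, 0, 0, 0],
  [0, -0.026, -0.0045, 0, 0, 0, 0],
  [0, -0.026, -0.003, 0, 0, 0, 0],
  [0, -0.026, -0.0015, 0, 0, 0, 0],
  [0, -0.026, 0, 0, 0, 0, 0],
  [0, -0.026, 0.0015, 0, 0, 0, 0],
  [0, -0.026, 0.003, 0, 0, 0, 0],
  [0, -0.026, 0.005, 0, 0, 0, 0],
  [0, -0.026, 0.006, 0, 0, 0, 0],
  [0, -0.005, 0.001, 0, 0, 0, 0],
])

```text
time: 19.7
ee_pos: [603.8, -212.2, 132.6]
ee_rot: [0.991, 0.135, 0.001, 0.001]
force: [3.6, -3.7, 5.1]
gripper_width: 12.8
gripper_force: 40.0
```

Request:
drive_tool([
  [0, 0, 0, 0, 0, 0, 0],
  [0, 0, 0, 0, 0, 0, 0],
])

```text
time: 19.87
ee_pos: [603.9, -212.2, 132.6]
ee_rot: [0.991, 0.135, 0.001, 0.001]
force: [2.1, -1.1, 5.8]
gripper_width: 12.9
gripper_force: 40.0
```

```bash
python3 - <<'E'
from h import *
print(jaw("w9").tolist()[::4],read_state()["gripper_width"])
E
```

```text
w9 t 19.87 jaw front -71.5 pad face -51.6 gap 19.8 tcp cy [   1.6 -159.4] 132.6 F [ 2.1 -1.1  5.8] px [122. 118.  72.]
[[205, 119, 105, 68], [221, 121, 118, 70], [237, 122, 120, 72], [253, 124, 110, 74]] 12.799725177821145
```

View pics/w9.png

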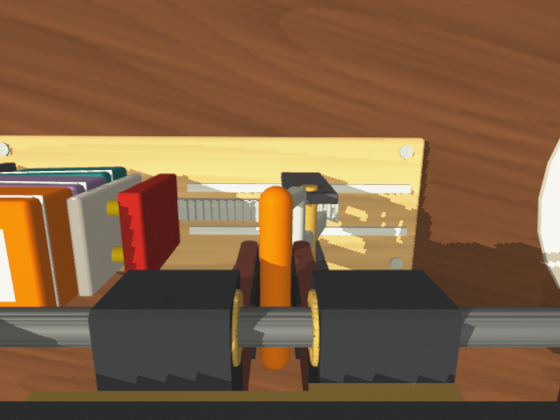

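The pad is about to touch the column: its front edge is at column ~72, just right of the tins. The next pull will be partial and slow.

Request:
drive_tool([
  [0, 0.02, -0.006, 0, 0, 0, 0],
  [0, 0.02, -0.005, 0, 0, 0, 0],
  [0, 0.02, -0.004, 0, 0, 0, 0],
  [0, 0.014, -0.002, 0, 0, 0, 0],
  [0, 0.014, -0.002, 0, 0, 0, 0],
  [0, 0.014, -0.001, 0, 0, 0, 0],
  [0, 0.014, 0, 0, 0, 0, 0],
  [0, 0.014, 0, 0, 0, 0, 0],
  [0, 0.014, 0, 0, 0, 0, 0],
  [0, 0.014, 0.001, 0, 0, 0, 0],
])

```text
time: 20.75
ee_pos: [609.3, -232.2, 135.5]
ee_rot: [0.991, 0.136, -0.0, -0.002]
force: [-3.0, 9.1, 8.6]
gripper_width: 13.2
gripper_force: 40.0
```

Request:
drive_tool([
  [0, 0.014, 0.001, 0, 0, 0, 0],
  [0, 0.014, 0.002, 0, 0, 0, 0],
  [0, 0, 0, 0, 0, 0, 0],
  [0, 0, 0, 0, 0, 0, 0],
])

```text
time: 21.08
ee_pos: [610.6, -237.0, 135.2]
ee_rot: [0.991, 0.136, 0.0, -0.001]
force: [-3.0, 5.9, 8.3]
gripper_width: 13.1
gripper_force: 40.0
```

Request:
drive_tool([
  [0, -0.03, -0.003, 0, 0, 0, 0],
  [0, -0.03, -0.002, 0, 0, 0, 0],
  [0, -0.03, 0, 0, 0, 0, 0],
  [0, -0.03, 0.003, 0, 0, 0, 0],
  [0, -0.03, 0.006, 0, 0, 0, 0],
  [0, -0.03, 0.008, 0, 0, 0, 0],
  [0, -0.006, 0.002, 0, 0, 0, 0],
  [0, 0, 0, 0, 0, 0, 0],
  [0, 0, 0, 0, 0, 0, 0],
])

```text
time: 21.83
ee_pos: [603.8, -212.2, 132.6]
ee_rot: [0.991, 0.135, 0.001, 0.001]
force: [2.9, -2.0, 6.2]
gripper_width: 12.8
gripper_force: 40.0
```

```bash
python3 - <<'E'
from h import *
print(jaw("w10").tolist()[::3],read_state()["gripper_width"])
E
```

```text
w10 t 21.83 jaw front -58.5 pad face -40.5 gap 17.9 tcp cy [   1.5 -159.4] 132.6 F [ 2.9 -2.   6.2] px [99. 95. 51.]
[[205, 96, 86, 47], [217, 97, 95, 48], [229, 98, 96, 50], [241, 100, 97, 52], [253, 101, 92, 54]] 13.135736692414275
```

View pics/w10.png

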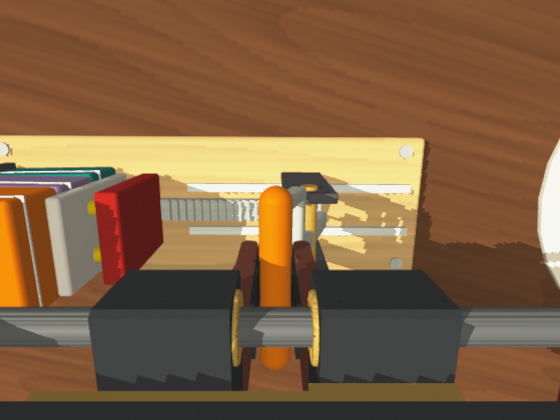

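Pad compression is about 2 mm and the column is still 2–4 mm short of the fence. The pad stays in view for a short pull, so I'll pull and measure while holding.

Request:
drive_tool([
  [0, 0.018, -0.005, 0, 0, 0, 0],
  [0, 0.018, -0.004, 0, 0, 0, 0],
  [0, 0.018, -0.003, 0, 0, 0, 0],
  [0, 0.018, -0.003, 0, 0, 0, 0],
  [0, 0.018, -0.002, 0, 0, 0, 0],
  [0, 0.008, -0.001, 0, 0, 0, 0],
  [0, 0.008, 0, 0, 0, 0, 0],
  [0, 0, 0, 0, 0, 0, 0],
  [0, 0, 0, 0, 0, 0, 0],
])

```text
time: 22.63
ee_pos: [606.8, -223.1, 135.0]
ee_rot: [0.991, 0.137, -0.001, -0.003]
force: [-5.2, 13.1, 10.0]
gripper_width: 13.0
gripper_force: 40.0
```

```bash
python3 - <<'E'
from h import *
print(jaw("w11").tolist()[::3],read_state()["gripper_width"])
E
```

```text
w11 t 22.63 jaw front -52.0 pad face -40.4 gap 11.6 tcp cy [   1.5 -170.6] 135.0 F [-5.2 13.1 10. ] px [72. 69. 34.]
[[205, 68, 66, 30], [217, 70, 67, 32], [229, 71, 69, 33], [241, 73, 70, 35], [253, 75, 72, 37]] 12.86840923259499
```

Request:
drive_tool([
  [0, -0.013, 0, 0, 0, 0, 0],
  [0, -0.013, 0.001, 0, 0, 0, 0],
  [0, 0, 0, 0, 0, 0, 0],
  [0, 0, 0, 0, 0, 0, 0],
  [0, 0, 0, 0, 0, 0, 0],
])

```text
time: 23.1
ee_pos: [606.1, -220.4, 134.6]
ee_rot: [0.991, 0.136, -0.0, -0.002]
force: [-2.3, 10.1, 8.0]
gripper_width: 12.9
gripper_force: 40.0
```

```bash
python3 - <<'E'
from h import *
jaw("w12")
im=cv2.imread("pics/w12.png");S=get_image("side")[...,::-1]
cv2.imwrite("pics/c12.png",np.hstack([cv2.resize(im[150:330,0:200],(400,360),interpolation=2),cv2.resize(S[190:310,280:400],(360,360),interpolation=2)]))
E
```

```text
w12 t 23.1 jaw front -52.0 pad face -39.4 gap 12.5 tcp cy [   1.5 -167.9] 134.6 F [-2.3 10.1  8. ] px [76. 73. 36.]
```

View pics/c12.png

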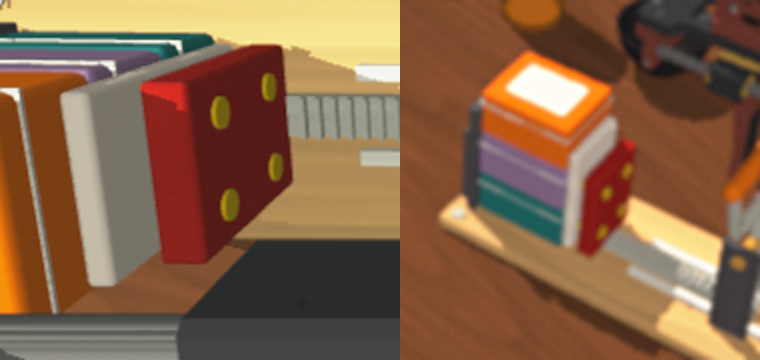

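The column stands square against the fence, with the pad still clear of the jaw and compressed about 7–8 mm. I'll ease the trigger slightly, check that it's stable and hand in.

Request:
drive_tool([
  [0, -0.01, 0.001, 0, 0, 0, 0],
  [0, 0, 0, 0, 0, 0, 0],
  [0, 0, 0, 0, 0, 0, 0],
  [0, 0, 0, 0, 0, 0, 0],
  [0, 0, 0, 0, 0, 0, 0],
  [0, 0, 0, 0, 0, 0, 0],
])

```text
time: 23.7
ee_pos: [605.8, -219.5, 134.4]
ee_rot: [0.991, 0.136, -0.0, -0.002]
force: [-2.1, 7.0, 8.2]
gripper_width: 13.8
gripper_force: 40.0
```

```bash
python3 - <<'E'
from h import *
print(jaw("w13")[::3].tolist());s=read_state();print(s["gripper_width"],s["gripper_force"])
E
```

```text
w13 t 23.7 jaw front -52.2 pad face -39.4 gap 12.8 tcp cy [   1.5 -166.9] 134.4 F [-2.1  7.   8.2] px [77. 75. 38.]
[[205, 74, 71, 33], [217, 75, 73, 35], [229, 77, 74, 37], [241, 78, 76, 39], [253, 80, 77, 41]]
12.915063070166028 40.001705288887024
```

Stable: compression is about 7–7.5 mm, with the trigger held at roughly 0.12 rad.

```bash
python3 -c "
from rig import *
print(hand_in())"
```

```text
the job is handed in; nothing more can be done
None
```

I handed the job in, though no verdict came back: the teal, lilac and orange tins stand square against the fence, the pad is pressed in about 7 mm of its 12 (measured from the camera), and the gripper is still holding the trigger pulled.

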